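# Stand the slumped slide case back up and close the row

### The arm

A 6-joint arm with a two-finger parallel gripper is mounted at the origin on the work surface. World frame = base frame: x ahead of the robot, y to its left, z up, the work surface at z = 0. Lengths are in m, angles in degrees, forces in N, time in s.
With the tool pointing down it reaches from about 0.4 to 0.825 m from the base axis. Payload 7 kg.
Tool frame: the origin (TCP) lies at the very end of the fingers, on their centre line; the grasp point (between the pads) lies hold_point_z behind it (hold_point_z is the distance from the TCP to the grasp point, in m); z points along the fingers, y is the direction in which the jaws open and shut (so a half turn about z gives the same grasp; the last joint's range is limited). The gripper opens to 88 mm and grips with 3 to 60 N. Pads are 19 mm wide; open, the fingers measure 130 mm over their backs; the gripper's body (78 mm by 193 mm) begins 47 mm behind the grasp point.
Start: joints at [-47.492, 20.546, 0.682, 0, -70.136, -16.507], TCP at [0.296, -0.607, 0.227] pointing down, gripper open.
Joint ranges: [-176.03, 176.03], [-82.01, 121.73], [-58.28, 71.71], [-173.87, 95.51], [-174.79, -0.11], [-173.66, 173.66]. Speed limits (degrees/s): [136.94, 136.94, 172.46, 180, 180, 180].

### API

Orientations are given as [roll, pitch, yaw] about the fixed x, y, z axes, in that order (R = Rz(yaw) Ry(pitch) Rx(roll)).
In Python, from plant import get_obs, snapshot, close_job, hold_point_z gives the robot as it stands. The module is installed in compiled form; this text tells all that it offers.
- The arm moves only by the tool jog_arm, never from a script. Its argument "commands" is a list of rows, each a list of 4 numbers: the shift along the world's x, y, z in mm, then the turn about the world's z in degrees. In form: [[x, y, z, turn], ...]. A call has exactly 10 rows; each row shifts and turns the commanded pose from where the row before left it; what a row does not reach is not made up. A row lasts 1/12 s, in which the tool goes at most 41.7 mm and 7.16 degrees, less where a joint would pass 70% of its speed; a pose out of reach is approached as far as the arm can. A call is refused whole if a number of a shift passes 41.7 or a number of a turn 7.16, either way. A call with a gripper value outside its range is refused whole. "fingers" is the finger opening in mm, from 0 to 87.6, set as the call begins (left out, the last holds). The fingers move at their own pace and stop on an object; the grip force is fixed at half the most. Time passes only in rows, so rows that do not move let the fingers close, or fill a call up. It gives the time, the measured TCP pose, the force and the opening at its end, in the units of the state.
- get_obs(): the state, without advancing time (a new reading comes with each control period).
- snapshot(name): name is "scene" or "side" or "wrist"; returns a dict with "image" (384x512x3 uint8, red, green, blue), "fov_y" (degrees; the focal length in pixels is half the picture's height over the tangent of half this angle, whatever the lens; pixels are square), "cx", "cy" (the principal point, pixels), "rvec" (rotation vector, rad) and "tvec" (3), from world to camera coordinates, as OpenCV has them; the wrist camera has in their place "mount" (4x4, takes a point from camera to tool coordinates, whose origin is the TCP and whose axes are the flange's). Camera axes: x right, y down, z forward; pixel columns grow to the right and rows downward; lengths in m; the calibration is good to about 2 mm. A picture is of the moment at which its call begins: read the wrist's pose just before it. There is no depth.
- close_job(): hands the job in, once; it reports no verdict.
The state is a dict: "clock": time; "joint_pos": joint angles; "qvel": joint speeds; "tau": joint torques, N m; "tool_pos": TCP position; "orientation": TCP orientation; "force": force on the tool from outside, world axes, zero at the start; "moment": the same for the moment, N m; "opening": finger opening in m.
Only numpy, scipy, OpenCV 4.12 (cv2) and the standard library are available. Lean on these libraries where they do the work, as an engineer would, in place of code of your own. Each camera call takes 0.05 s, during which the arm holds its last target.

### The job

In the rack, the green slide case has slumped over onto the low bookend: first push its top with your fingertips until it stands upright by itself on the rack again, leaving the bookend where it is while you do so. Then push the bookend's orange tab along the rack until all four cases stand upright and are closed up snugly between the end wall and the bookend. Only push - do not lift or carry anything - keep the other cases standing, leave the oil bottle, the dish and the yellow box alone, and finish clear of everything.

Things in the scene. Friction and masses are not known exactly. Their poses are not given: they have to be found in the camera images.
- rack: Fixed dark grey rack. Origin at desk height. Base plate: 130 mm along rack x, rack y from -155 to +180 mm, top 8 mm above the desk. Cases stand in a row along rack y against the end wall, whose inner face is at rack y = +165 mm (120 mm wide, top 128 mm above the desk). The bookend slides along rack y on the -y side. Yaw varies by about 25 degrees.
- case: Green closed slide case, slumped: 120 (own x, along rack x) x 36 (y) x 160 mm (z, its height), 0.2 to 0.4 kg. Origin: centre of underside. It leans 25 to 40 degrees, top towards rack -y, on its lower -y edge and the bookend's top edge, overhanging the bookend. Pushed at the top to rack +y it turns about that edge and, from 12 degrees on, drops upright (rocking 2 s), 5 to 20 mm from the white case.
- case_top (a point): Middle of the green case's upper edge on the side it leans to (the bookend side): own (0, -18, 160) mm. At the start about 120 to 155 mm above the desk, 168 mm when upright. Push here towards rack +y.
- bookend (a joint): How far the bookend has slid, m, growing towards the row (rack +y); starts between -0.006 and 0, free from -0.012 to 0.070. With all four cases tight against one another and the end wall it reads 0.061. It slides with about 3 N of friction and stays where it is left; each case it pushes adds about 1 to 4 N.
- bookend_tab (a point): Middle of the outer face (facing rack -y) of the bookend's upright orange push tab: 70 mm wide along rack x, 6 mm thick, from 10 to 55 mm above the desk; this point is 40 mm above the desk. Push it towards rack +y. The tab's outer face lies 80 mm on the -y side of the bookend's inner face.
- bookend_face (a point): Middle of the top edge of the bookend's inner face (facing the cases, rack +y), 83 mm above the desk. The plate is aluminium, 100 mm wide, 5 mm thick; a foot plate joins it to the orange tab. It lies at rack y = -40 mm when the joint reads 0.
- row1: Grey slide case, same size as the green one, standing upright next to the end wall. Origin at the centre of its underside.
- row2: Blue slide case, same size, standing upright next to the grey one. Origin at the centre of its underside.
- row3: White slide case, same size, standing upright next to the blue one, nearest the green one. Origin at the centre of its underside.
- oil: Small brown oil bottle, 32 mm across, 75 mm tall, on the desk; leave alone. Origin at the centre of its underside.
- dish: Lidded clear round dish with pink contents, 88 mm across, 16 mm tall, on the desk; leave alone. Origin at the centre of its underside.
- coverbox: Yellow box 50 x 35 x 22 mm on the desk; leave alone. Origin at the centre of its underside.

How it is judged:
By the outcome, as a careful person would: the job done as asked, in the order asked, and still so for the second after the job is handed in, with the robot touching nothing.
It also fails if it takes over 51 s, if anything falls off the work surface, if the arm or the gripper's body presses on something with over 40 N, if the wrist force passes 120 N, or if a joint passes its speed limit or range.

## Working session

There is one attempt and no reset: what is moved stays moved. The work goes in short steps, Python scripts to look and compute and a tool call to move; the robot and the scene stay as the last step left them, time stands still between calls to the robot, and variables do not carry over. Pictures are saved under pics/ and viewed, and the job is handed in when it is done.

Besides the shell and the picture viewer there is one more tool, called after "Emit:" as name([rows], argument=value, ...), one row to a line, values as JSON. jog_arm: Moves the arm, as the interface text tells. Its arguments: {"type":"object","properties":{"commands":{"type":"array","items":{"type":"array","items":{"type":"number"}}},"fingers":{"type":"number"}},"required":["commands"]}

```bash
mkdir -p pics; cat > h.py <<'E'
import numpy as np, cv2, json
from plant import get_obs, snapshot, close_job, hold_point_z
def snap(name,fn):
    o=get_obs(); s=snapshot(name); cv2.imwrite('pics/'+fn+'.png',s['image'][:,:,::-1])
    d={k:np.array(v).tolist() for k,v in s.items() if k!='image'}
    d['obs']={k:np.array(v).tolist() for k,v in o.items()}
    json.dump(d,open('pics/'+fn+'.json','w')); return s
def cam(fn):
    d=json.load(open('pics/'+fn+'.json')); f=192/np.tan(np.radians(d['fov_y'])/2)
    K=np.array([[f,0,d['cx']],[0,f,d['cy']],[0,0,1]]); R=cv2.Rodrigues(np.array(d['rvec']))[0]; t=np.array(d['tvec']).ravel()
    return K,R,t
def ray(fn,u,v,z):
    K,R,t=cam(fn); d=R.T@np.linalg.inv(K)@[u,v,1]; c=-R.T@t
    return c+d*(z-c[2])/d[2]
def proj(fn,P):
    K,R,t=cam(fn); p=(np.atleast_2d(P)@R.T+t)@K.T; return p[:,:2]/p[:,2:]
def big(fn,x0,y0,x1,y1,k):
    im=cv2.imread('pics/'+fn+'.png')[y0:y1,x0:x1]; cv2.imwrite('pics/%s_%d_%d_%d.png'%(fn,x0,y0,k),cv2.resize(im,None,fx=k,fy=k,interpolation=cv2.INTER_CUBIC))
E
python3 - <<'E'
from h import *
snap('scene','s0');snap('side','d0')
o=get_obs();print(o,hold_point_z)
for f in('s0','d0'):
  K,R,t=cam(f);print(K[0,0],K[:2,2],-R.T@t,R[2])
E
```

```text
{'clock': 0.1, 'joint_pos': array([-4.74912960e+01,  2.05867402e+01,  6.37533803e-01, -1.66226468e-02,
       -7.01353341e+01, -1.65081673e+01]), 'qvel': array([ 0.08503209, -0.1192167 ,  0.19601049,  0.10158704, -0.07362398,
       -0.02338513]), 'tau': array([ 3.30653693e-04, -5.84162736e+01,  2.93750149e+01,  7.01539278e+00,
        1.01778569e-02, -7.90610056e-05]), 'tool_pos': array([ 0.29569142, -0.60629234,  0.22571523]), 'orientation': array([ 1.79914504e+02, -9.04142375e-03, -1.54005116e+02]), 'force': array([ 0.0121068 , -0.51224679, -0.33178815]), 'moment': array([ 0.00388371,  0.01327385, -0.03783482]), 'opening': 0.08794058514997176} 0.0188
399.0348800512147 [261.96946106 183.86611033] [ 0.48203798 -0.13729207  0.73569399] [ 0.12600727  0.2776946  -0.95236961]
350.0909274836107 [255.82209785 186.98391612] [ 0.75431532 -0.04017371  0.72254574] [-0.27662277  0.07964428 -0.95767251]
```

View pics/s0.png

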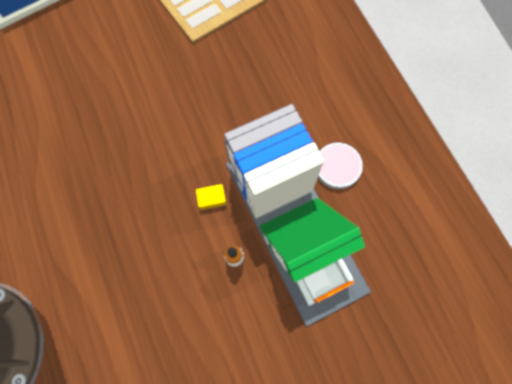

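View pics/d0.png

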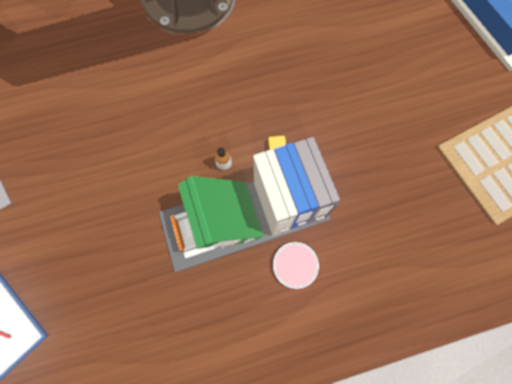

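The scene view shows the row (grey, blue, white) at about (272,155), the green case at (315,238), the orange tab at (333,290), the oil bottle at (234,257), the dish at (340,165) and the yellow box at (210,197). I'll enlarge both views.

```bash
python3 - <<'E'
from h import *
big('s0',190,95,380,330,3)
big('d0',145,125,345,300,4)
im=cv2.imread('pics/s0_190_95_3.png');print(im.shape)
E
```

```text
(705, 570, 3)
```

View pics/s0_190_95_3.png

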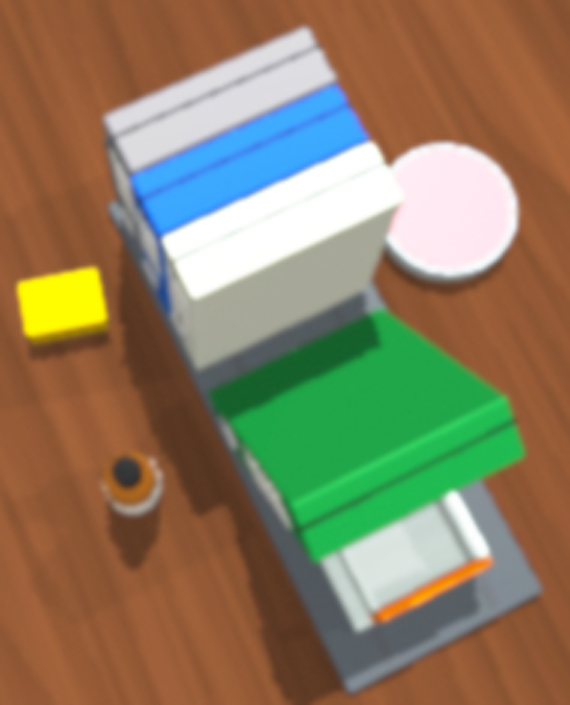

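View pics/d0_145_125_4.png

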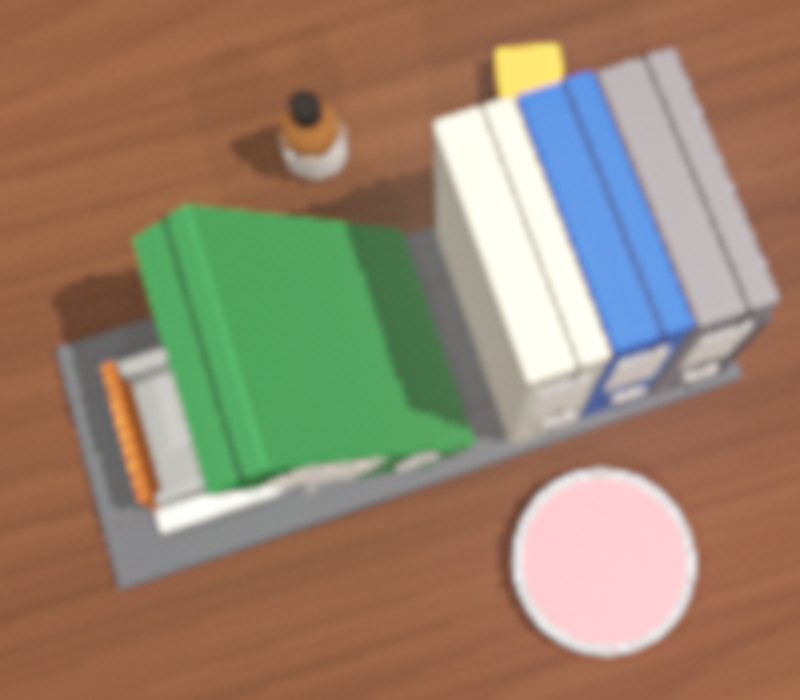

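```bash
cat > fit.py <<'E'
from h import *
from scipy.optimize import least_squares
# p: x0,y0,yaw, a, yp, xg, q, xr, yw, yb
def W(p,P): 
    c,s=np.cos(p[2]),np.sin(p[2]); P=np.array(P,float); return np.array([p[0]+c*P[0]-s*P[1],p[1]+s*P[0]+c*P[1],P[2]])
mm=1e-3
def pts(p):
    x0,y0,yaw,a,yp,xg,q,xr,yw,yb=p; sa,ca=np.sin(a),np.cos(a); h=.16;T=.036
    d={}
    for n,s in(('L',-1),('R',1)):
        d['rk'+n]=W(p,(s*.065,-.155,.008))
        d['w'+n]=W(p,(xr+s*.06,yw,.168)); d['b'+n]=W(p,(xr+s*.06,yb,.168))
        d['gt'+n]=W(p,(xg+s*.06,yp-h*sa,.008+h*ca))
        d['gu'+n]=W(p,(xg+s*.06,yp-h*sa+T*ca,.008+h*ca+T*sa))
        d['gb'+n]=W(p,(xg+s*.06,yp+T*ca,.008+T*sa))
        d['t'+n]=W(p,(s*.035,-.12+q,.055))
    return d
E
cat > fit0.py <<'E'
from fit import *
S=dict(rkL=(349,683),rkR=(540,588),wL=(198,295),wR=(403,197),bL=(105,117),bR=(307,30),gtL=(318,560),gtR=(524,455),guL=(288,508),guR=(508,401),gbL=(210,393),gbR=(378,312),tL=(378,620),tR=(490,567))
D=dict(rkL=(62,350),rkR=(120,580),wL=(435,122),wR=(530,383),bL=(672,50),bR=(777,298),gtL=(135,242),gtR=(210,490),guL=(187,205),guR=(265,468),gbR=(473,440),tL=(102,363),tR=(145,503))
S={k:(190+v[0]/3,95+v[1]/3) for k,v in S.items()};D={k:(145+v[0]/4,125+v[1]/4) for k,v in D.items()}
def res(p,full=False):
    d=pts(p);r=[]
    for f,M in(('s0',S),('d0',D)):
        for k,v in M.items(): r.append(proj(f,d[k])[0]-v)
    return np.array(r) if full else np.array(r).ravel()
best=None
for yaw in np.radians(range(-180,180,30)):
    o=least_squares(res,[.6,-.25,yaw,.5,.0,0,0,0,.03,.16],loss='soft_l1')
    if best is None or o.cost<best.cost: best=o
p=best.x
print(np.round(np.r_[p[:2]*1000,np.degrees(p[2:4]),p[4:]*1000],1),best.cost)
r=res(p,True);ks=['s'+k for k in S]+['d'+k for k in D]
for k,v in zip(ks,r):print(k,np.round(v,1),end=' ')
print()
for k,v in pts(p).items():print(k,np.round(v*1000))
np.save('p.npy',p)
print('tab',W(p,(0,-.12+p[6],.04)),'oil',ray('s0',190+127/3,95+470/3,.075),ray('d0',145+304/4,125+105/4,.075),'dish',ray('s0',190+448/3,95+207/3,.016))
E
python3 fit0.py
```

```text
[601.1 -30.7   2.1  34.6   2.2  -2.5  -8.1   0.7  51.7 158.7] 21.763523719648955
srkL [-1.4  2.3] srkR [-0.1 -0.4] swL [-2.1  0.6] swR [ 0.5 -0.1] sbL [-1.   0.6] sbR [ 0.1 -0.6] sgtL [-1.6  2. ] sgtR [1.  0.5] sguL [-0.1 -0.9] sguR [-0.6 -1.8] sgbL [-1.5 -0. ] sgbR [ 1.1 -1.3] stL [0.4 0.1] stR [ 0.1 -1.6] drkL [-0.6 -1. ] drkR [1.  2.1] dwL [0.2 0.1] dwR [0.3 0.8] dbL [-0.4 -0.4] dbR [0.2 1.3] dgtL [-1.5 -1.3] dgtR [-1.4  2.5] dguL [-0.3 -1. ] dguR [0.5 0.5] dgbR [0.6 1.8] dtL [0.2 0.4] dtR [-1.1 -0.2] 
rkL [ 542. -188.    8.]
wL [540.  19. 168.]
bL [536. 126. 168.]
gtL [ 542. -122.  140.]
guL [541. -92. 160.]
gbL [537.  -1.  28.]
tL [ 571. -160.   55.]
rkR [ 672. -183.    8.]
wR [660.  23. 168.]
bR [656. 130. 168.]
gtR [ 662. -117.  140.]
guR [661. -88. 160.]
gbR [657.   3.  28.]
tR [ 641. -157.   55.]
tab [ 0.60584696 -0.15875773  0.04      ] oil [ 0.47700298 -0.03194861  0.075     ] [ 0.47613528 -0.03160085  0.075     ] dish [0.72968544 0.04863503 0.016     ]
```

The pictures and the fit agree. The rack is at (601,-31) mm with yaw about 2°, the case leans about 34°, and its top edge is at about (602,-120,140). Next I move to the pre-push position with the fingers partly open and the jaw axis along rack x.

Emit:
jog_arm([
  [20,26,0,6.6],
  [20,26,0,6.6],
  [20,26,0,6.6],
  [20,26,0,6.6],
  [20,26,0,6.6],
  [20,26,0,6.6],
  [20,26,0,6.6],
  [20,26,0,6.6],
  [20,26,0,6.6],
  [20,26,0,6.6],
], fingers=20)

```text
clock: 0.93
tool_pos: [0.4964, -0.3451, 0.2263]
orientation: [180.0, 0.0, -87.7]
force: [0.7, 0.4, -0.5]
opening: 0.0263
```

Emit:
jog_arm([
  [20,26,0,0],
  [20,26,0,0],
  [20,26,0,0],
  [20,26,0,0],
  [15,26,0,0],
  [15,26,0,0],
  [0,0,0,0],
  [0,0,0,0],
  [0,0,0,0],
  [0,0,0,0],
])

```text
clock: 1.77
tool_pos: [0.6053, -0.1913, 0.2264]
orientation: [180.0, 0.0, -88.0]
force: [-0.2, -0.9, 1.1]
opening: 0.0201
```

Emit:
jog_arm([
  [0,0,-13,0],
  [0,0,-13,0],
  [0,0,-13,0],
  [0,0,-13,0],
  [0,0,-13,0],
  [0,0,-13,0],
  [0,0,-13,0],
  [0,0,-13,0],
  [0,0,0,0],
  [0,0,0,0],
])

```text
clock: 2.6
tool_pos: [0.6051, -0.1916, 0.1223]
orientation: [179.9, -0.0, -88.1]
force: [-0.7, -0.5, 0.0]
opening: 0.02
```

```bash
python3 - <<'E'
from h import *
snap('scene','s1');snap('side','d1')
big('s1',190,95,380,330,3);big('d1',105,125,305,300,4)
E
```

```text
(no output)
```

View pics/s1_190_95_3.png

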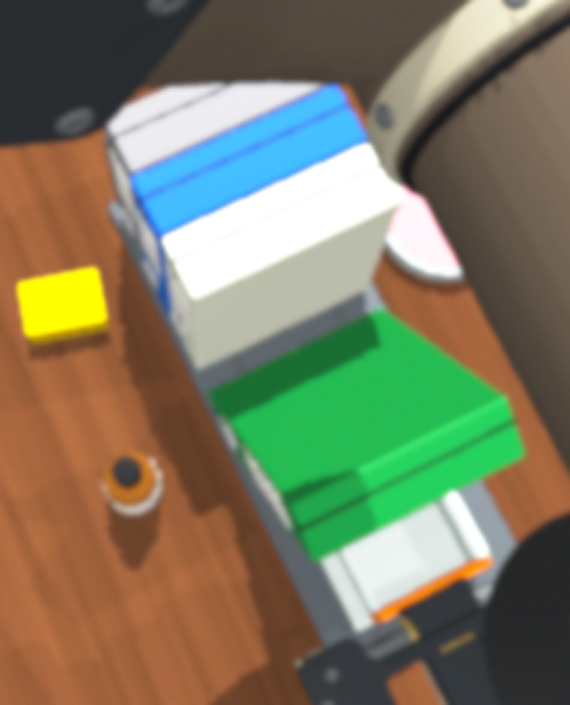

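View pics/d1_105_125_4.png

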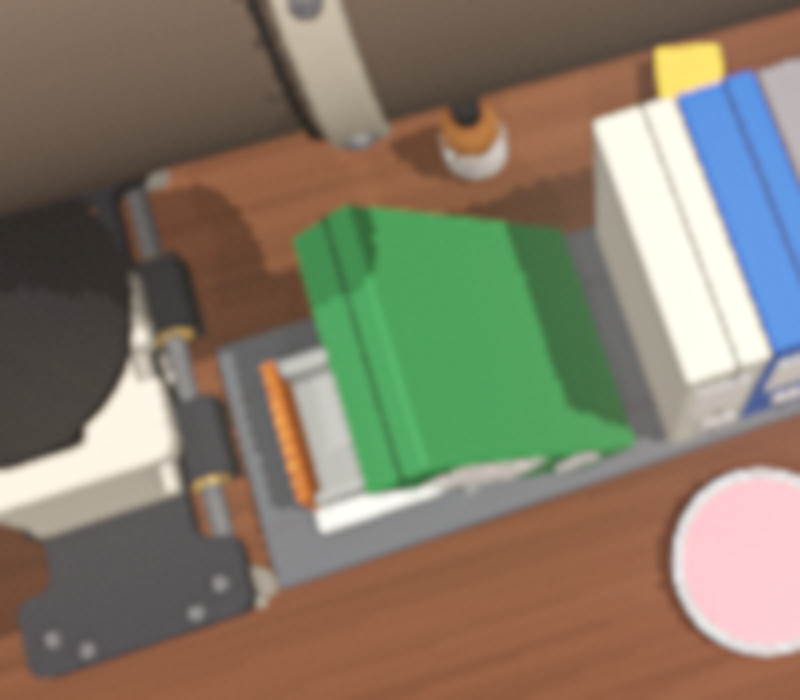

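The fingers sit just short of the case's top edge, centred along its width. I'll approach and then push slowly.

Emit:
jog_arm([
  [0,10,0,0],
  [0,10,0,0],
  [-1,10,0,0],
  [0,10,0,0],
  [-1,5,0,0],
  [0,4,0,0],
  [0,4,0,0],
  [0,4,0,0],
  [0,4,0,0],
  [0,0,0,0],
])

```text
clock: 3.53
tool_pos: [0.604, -0.1292, 0.1226]
orientation: [-180.0, -0.0, -88.0]
force: [0.2, -1.3, -0.1]
opening: 0.0195
```

Emit:
jog_arm([
  [0,3,0,0],
  [0,3,1,0],
  [0,3,1,0],
  [-1,3,1,0],
  [0,3,1,0],
  [0,3,1,0],
  [0,3,1,0],
  [0,3,1,0],
  [0,3,1,0],
  [0,0,0,0],
])

```text
clock: 4.37
tool_pos: [0.603, -0.102, 0.1308]
orientation: [-180.0, 0.0, -88.0]
force: [0.9, 0.8, -0.6]
opening: 0.0199
```

```bash
python3 - <<'E'
from h import *
snap('scene','s2');snap('side','d2')
big('s2',190,95,380,330,3);big('d2',105,125,305,300,4)
E
```

```text
(no output)
```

View pics/s2_190_95_3.png

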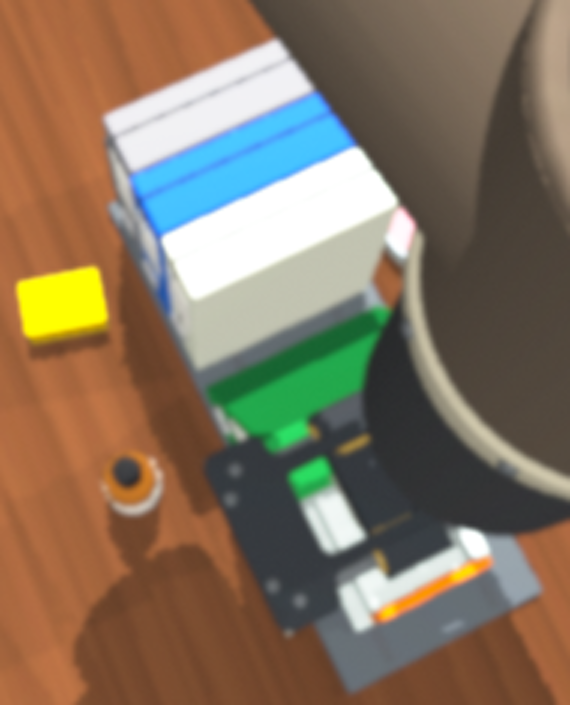

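View pics/d2_105_125_4.png

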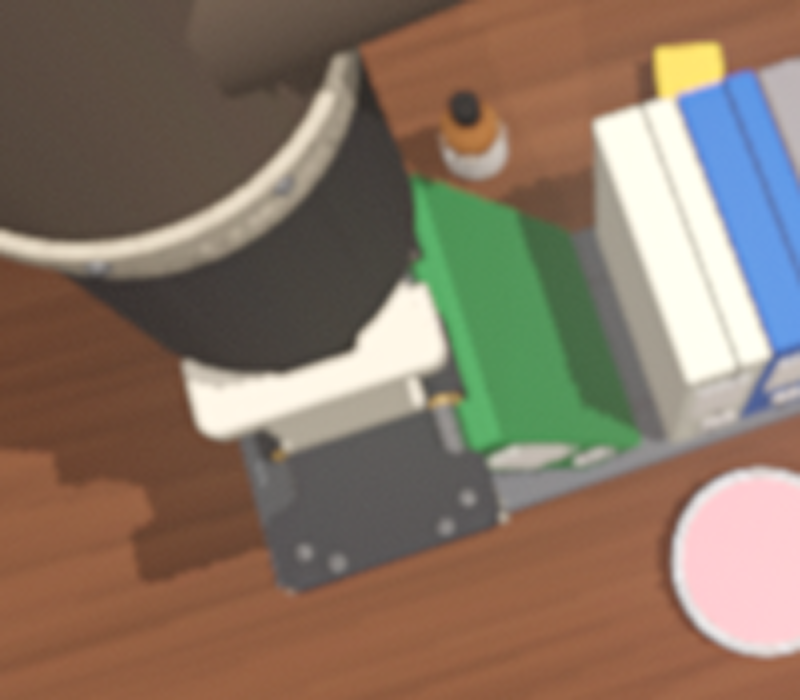

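The case is at about 24°, and the tab hasn't moved: its edge is still at (378,620)-(490,567). I'll keep pushing gently.

Emit:
jog_arm([
  [0,3,1,0],
  [-1,3,1,0],
  [0,3,1,0],
  [0,3,1,0],
  [0,3,0,0],
  [0,3,0,0],
  [0,3,0,0],
  [0,3,0,0],
  [0,2,0,0],
  [0,2,0,0],
])

```text
clock: 5.3
tool_pos: [0.6018, -0.0744, 0.1345]
orientation: [180.0, 0.0, -88.0]
force: [0.4, -0.2, -0.3]
opening: 0.0199
```

```bash
python3 - <<'E'
from h import *
snap('scene','s3');snap('side','d3')
big('s3',190,95,380,330,3);big('d3',105,125,305,300,4)
E
```

```text
(no output)
```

View pics/d3_105_125_4.png

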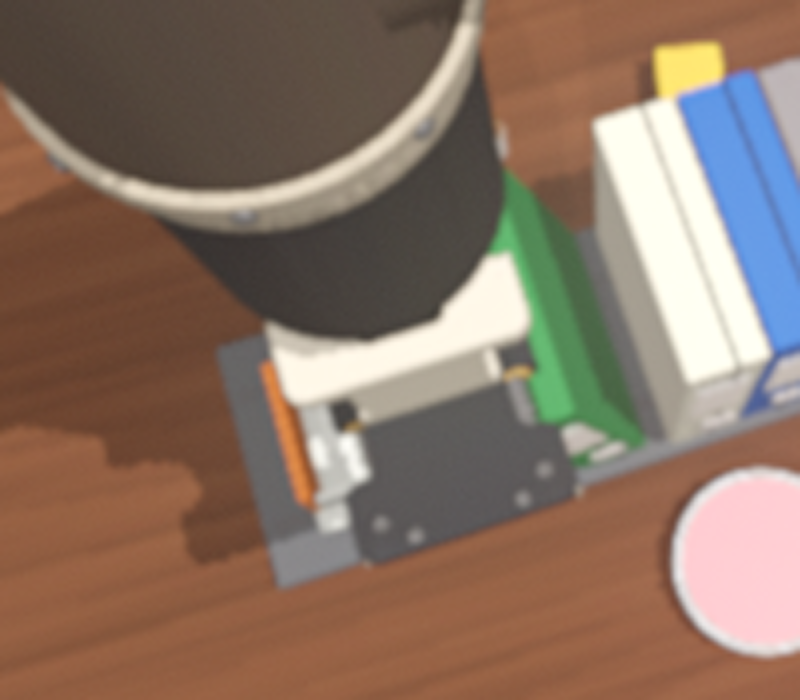

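View pics/s3_190_95_3.png

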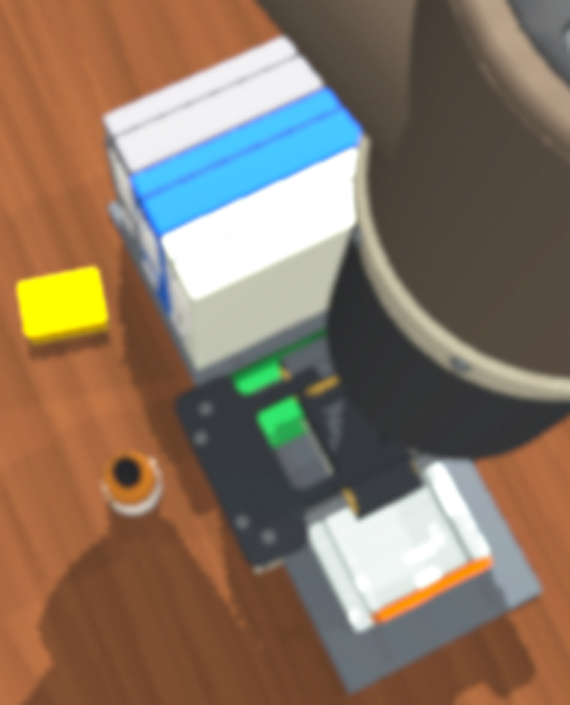

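```bash
python3 - <<'E'
from fit import *
p=np.load('p.npy')
big('d3',225,160,275,260,8)
for a in (8,10,12,13,14,16):
    p[3]=np.radians(a);d=pts(p)
    print(a,[np.round((proj('d3',d[k])[0]-[225,160])*8) for k in('guR','guL','gtR','gbR')], d['gtR'][1]-.0023)
E
```

```text
8 [array([247., 532.]), array([64., -3.]), array([ 78., 593.]), array([332., 616.])] -0.05090448980559459
10 [array([220., 541.]), array([38.,  5.]), array([ 51., 603.]), array([331., 616.])] -0.05641672870392021
12 [array([192., 550.]), array([12., 12.]), array([ 26., 612.]), array([330., 615.])] -0.06189514058938768
13 [array([179., 554.]), array([-1., 17.]), array([ 13., 617.]), array([330., 615.])] -0.06461957375685928
14 [array([165., 559.]), array([-14.,  21.]), array([  0., 622.]), array([329., 615.])] -0.0673330508609992
16 [array([137., 568.]), array([-40.,  29.]), array([-25., 632.]), array([328., 615.])] -0.07272383426273467
```

View pics/d3_225_160_8.png

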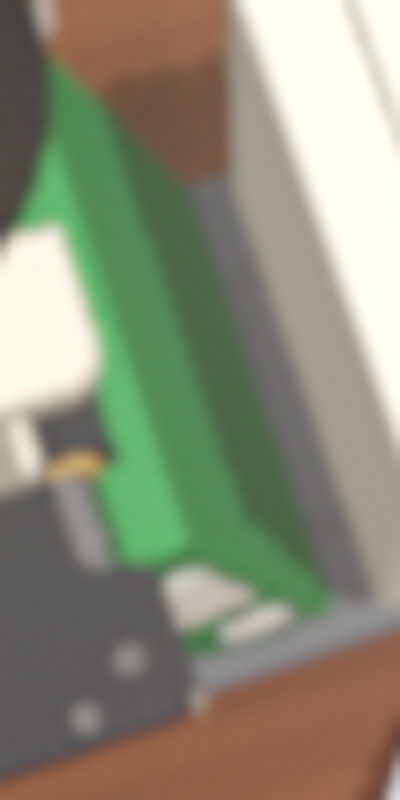

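The corner at (182,545) in the crop puts the lean at about 13°, which matches TCP + 9.5 mm. Another 7-8 mm takes it over the tipping point.

Emit:
jog_arm([
  [0,1.5,0,0],
  [0,1.5,0,0],
  [0,1.5,0,0],
  [0,1.5,0,0],
  [0,1.5,0,0],
  [0,0,0,0],
  [0,0,0,0],
  [0,0,0,0],
  [0,0,0,0],
  [0,0,0,0],
])

```text
clock: 6.23
tool_pos: [0.6019, -0.0672, 0.1345]
orientation: [180.0, 0.0, -88.0]
force: [-0.1, -0.5, -0.1]
opening: 0.0201
```

```bash
python3 - <<'E'
from h import *
snap('scene','s4');snap('side','d4')
big('s4',190,95,380,330,3);big('d4',205,125,325,260,5)
E
```

```text
(no output)
```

View pics/d4_205_125_5.png

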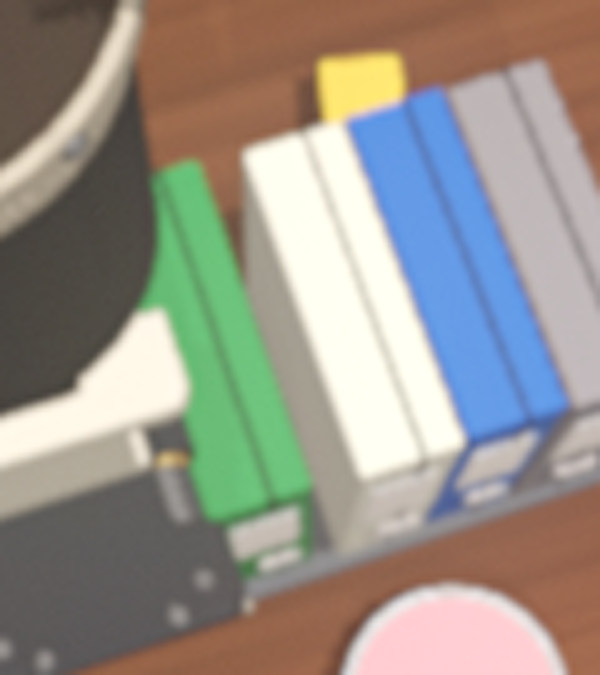

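The case has dropped upright, with a gap to the white case. I'll back off, then lower behind the tab.

Emit:
jog_arm([
  [0,-6,0,0],
  [1,-14,0,0],
  [0,-16,0,0],
  [1,-16,0,0],
  [0,-16,0,0],
  [1,-16,0,0],
  [1,-16,0,0],
  [0,-16,0,0],
  [1,-10,0,0],
  [0,-7,0,0],
])

```text
clock: 7.17
tool_pos: [0.6067, -0.2021, 0.1344]
orientation: [180.0, -0.0, -88.1]
force: [-0.7, -0.7, 0.6]
opening: 0.0199
```

Emit:
jog_arm([
  [0,0,-10,0],
  [0,0,-12,0],
  [0,0,-12,0],
  [0,0,-12,0],
  [0,0,-12,0],
  [0,0,-12,0],
  [0,0,-12,0],
  [0,0,-12,0],
  [0,0,-5,0],
  [0,0,0,0],
])

```text
clock: 8.0
tool_pos: [0.6059, -0.2, 0.0336]
orientation: [179.8, 0.0, -88.0]
force: [0.5, -0.3, 0.4]
opening: 0.0199
```

```bash
python3 - <<'E'
from h import *
snap('scene','s5');snap('side','d5')
big('s5',190,95,380,330,3);big('d5',105,125,305,300,4)
E
```

```text
(no output)
```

View pics/s5_190_95_3.png

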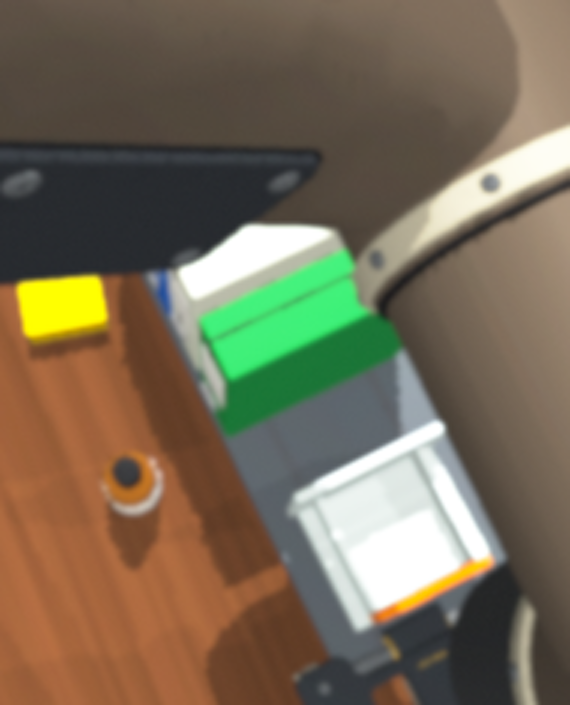

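View pics/d5_105_125_4.png

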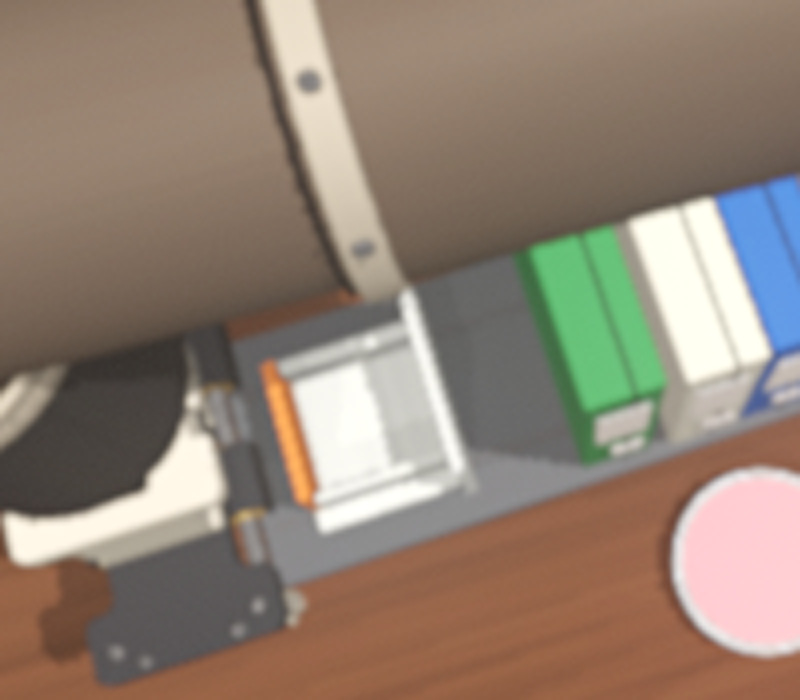

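Green stands upright by itself and the bookend hasn't moved. Next I push the tab: quickly over the free travel, slowly once it meets the cases.

Emit:
jog_arm([
  [0,6,0,0],
  [0,6,0,0],
  [-1,6,0,0],
  [0,5,0,0],
  [0,4,0,0],
  [0,3,0,0],
  [0,3,0,0],
  [0,3,0,0],
  [-1,3,0,0],
  [0,3,0,0],
])

```text
clock: 8.93
tool_pos: [0.6055, -0.1581, 0.0359]
orientation: [-179.9, -0.0, -88.0]
force: [1.3, -2.4, 2.4]
opening: 0.02
```

Emit:
jog_arm([
  [0,3,0,0],
  [0,3,0,0],
  [0,3,0,0],
  [0,3,0,0],
  [0,3,0,0],
  [0,3,0,0],
  [0,3,0,0],
  [-1,3,0,0],
  [0,2,0,0],
  [0,2,0,0],
])

```text
clock: 9.77
tool_pos: [0.604, -0.1298, 0.0355]
orientation: [-180.0, 0.0, -88.0]
force: [1.9, -3.7, 1.5]
opening: 0.0198
```

```bash
python3 - <<'E'
from h import *
snap('scene','s6');snap('side','d6')
big('s6',190,95,380,330,3);big('d6',145,125,345,300,4)
E
```

```text
(no output)
```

View pics/s6_190_95_3.png

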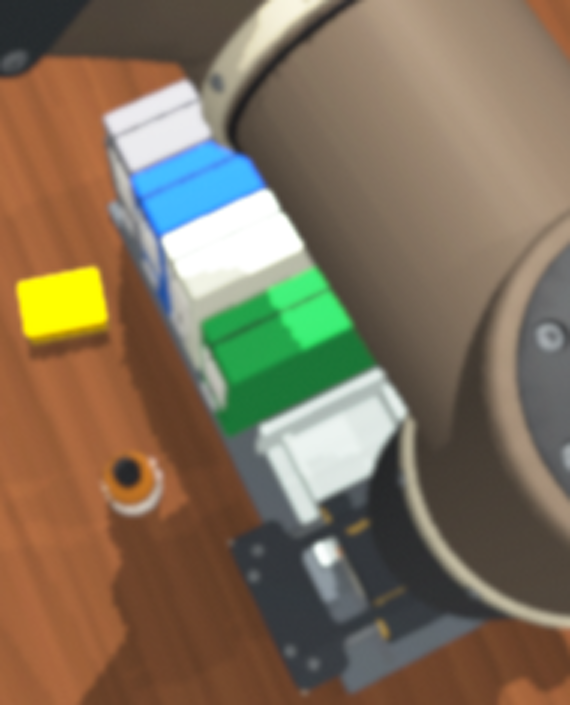

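View pics/d6_145_125_4.png

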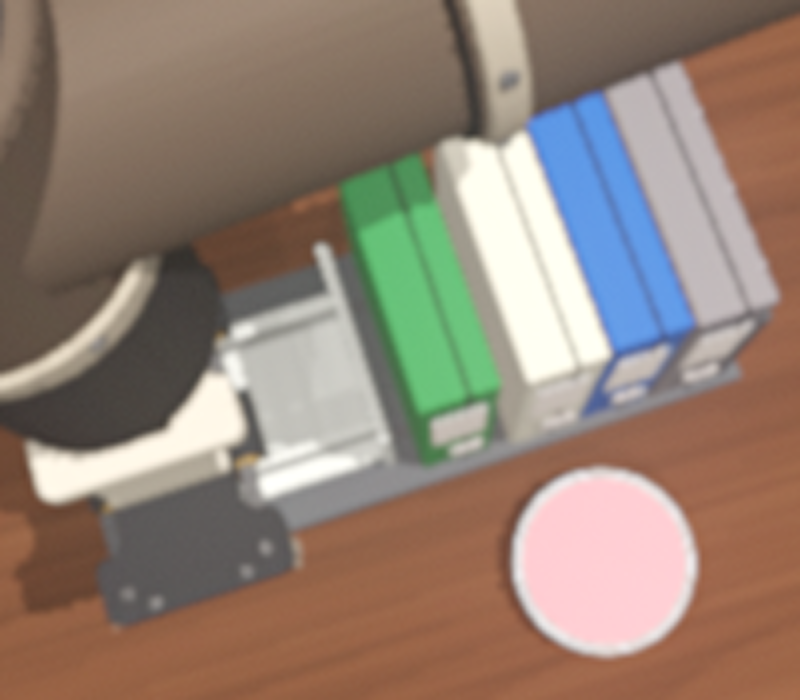

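```bash
python3 - <<'E'
from h import *
print(np.round(get_obs()['joint_pos'],1))
def tri(a,b):
    Ps=[];
    for f in('s6','d6'):
        K,R,t=cam(f);Ps.append(K@np.c_[R,t])
    X=cv2.triangulatePoints(Ps[0],Ps[1],np.array(a,float),np.array(b,float));X=(X[:3]/X[3]).ravel()
    return X,proj('s6',X)-a,proj('d6',X)-b
print(tri((262.7,122.3),(272,145)))
im=np.hstack([cv2.imread('pics/s6.png'),cv2.imread('pics/d6.png')]);cv2.imwrite('pics/both6.png',cv2.resize(im,(800,300)))
E
```

```text
[  6.   25.6 -19.5  -0.  -45.   -3.9]
(array([0.57617398, 0.04616763, 0.30374006]), array([[7.97375713, 7.40391131]]), array([[ 9.13155507, -8.99221403]]))
```

View pics/both6.png

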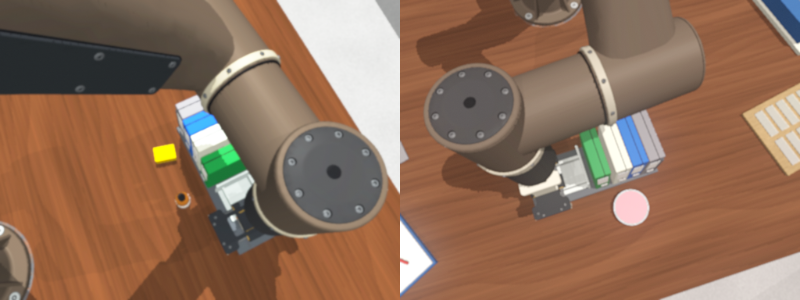

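```bash
python3 - <<'E'
from h import *
big('s6',230,0,512,384,2)
big('d6',0,40,400,300,2)
E
```

```text
(no output)
```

View pics/s6_230_0_2.png

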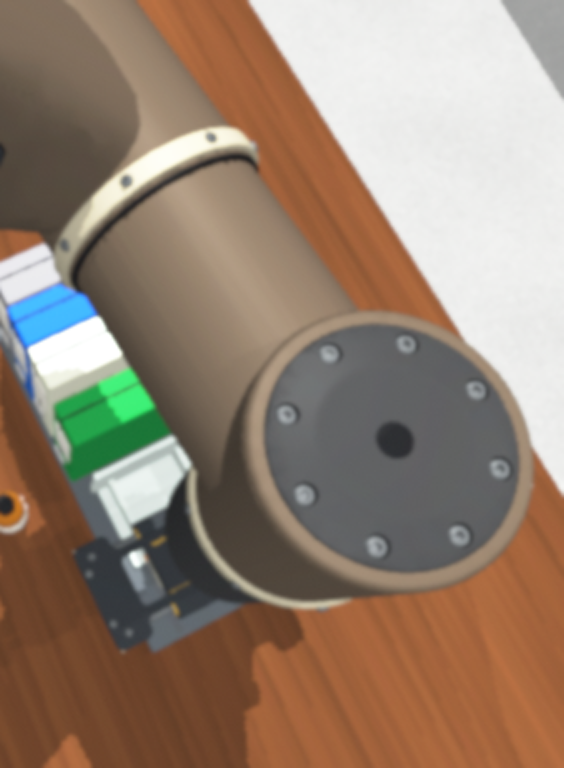

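View pics/d6_0_40_2.png

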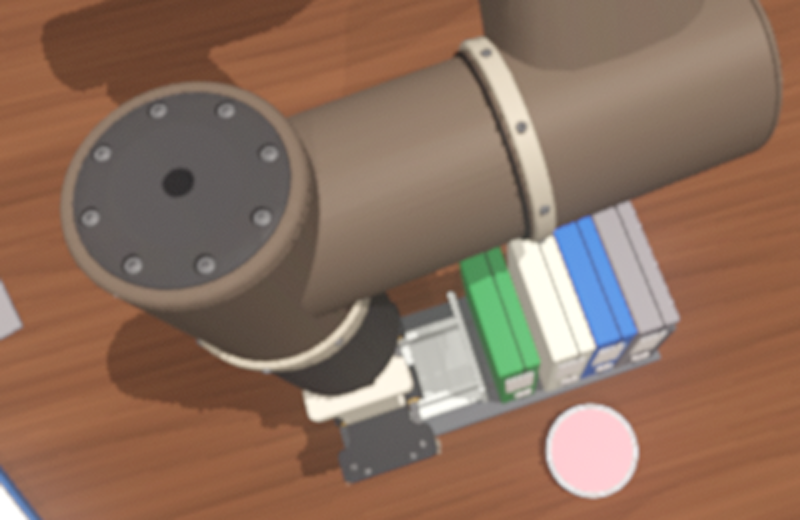

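```bash
python3 - <<'E'
from h import *
def tri(a,b):
    Ps=[];
    for f in('s6','d6'):
        K,R,t=cam(f);Ps.append(K@np.c_[R,t])
    X=cv2.triangulatePoints(Ps[0],Ps[1],np.array(a,float),np.array(b,float));X=(X[:3]/X[3]).ravel()
    return X,proj('s6',X)-a,proj('d6',X)-b
print(tri((427.5,220),(89,131)))
S=[(65,245),(126,181),(211,137)];D=[(487,52),(521,127),(544,211)]
for i in S:
  for j in D:
    r=tri((230+i[0]/2,i[1]/2),(j[0]/2,40+j[1]/2)); print(i,j,np.round(r[0],3),np.round(r[1][0],1),np.round(r[2][0],1))
E
```

```text
(array([ 0.60496837, -0.12934484,  0.47937427]), array([[-0.15056365, -0.13982536]]), array([[-0.19482551,  0.12876039]]))
(65, 245) (487, 52) [0.546 0.006 0.424] [-1.5 -1.9] [-2.1  1.7]
(65, 245) (521, 127) [0.558 0.026 0.371] [1.8 2. ] [ 2.4 -2. ]
(65, 245) (544, 211) [0.576 0.046 0.303] [8.1 7.5] [ 9.2 -9.1]
(126, 181) (487, 52) [0.571 0.002 0.462] [-0.1 -0.1] [-0.1  0.1]
(126, 181) (521, 127) [0.586 0.018 0.422] [3.2 3.6] [ 4.3 -3.7]
(126, 181) (544, 211) [0.605 0.034 0.374] [9.5 8.8] [ 11.1 -11. ]
(211, 137) (487, 52) [ 0.595 -0.007  0.494] [-2.9 -3.6] [-4.4  3.4]
(211, 137) (521, 127) [0.611 0.006 0.463] [0.1 0.1] [ 0.2 -0.1]
(211, 137) (544, 211) [0.63  0.019 0.425] [5.5 5.7] [ 7.4 -6.6]
```

The wrist tube's underside is at about 0.35 m, well clear of the cases at 0.168 m. I'll continue the push.

Emit:
jog_arm([
  [0,2,0,0],
  [0,2,0,0],
  [0,2,0,0],
  [0,2,0,0],
  [0,1.5,0,0],
  [0,1.5,0,0],
  [0,1.5,0,0],
  [0,1.5,0,0],
  [0,1,0,0],
  [0,1,0,0],
])

```text
clock: 10.7
tool_pos: [0.6029, -0.1145, 0.0353]
orientation: [179.9, -0.0, -88.0]
force: [-2.8, -5.5, 0.8]
opening: 0.0201
```

Emit:
jog_arm([
  [0,1,0,0],
  [0,1,0,0],
  [0,1,0,0],
  [0,1,0,0],
  [-1,1,0,0],
  [0,1,0,0],
  [0,1,0,0],
  [0,1,0,0],
  [0,1,0,0],
  [0,0,0,0],
])

```text
clock: 11.53
tool_pos: [0.6026, -0.1056, 0.0353]
orientation: [180.0, -0.0, -88.0]
force: [-1.1, -6.7, -1.4]
opening: 0.02
```

```bash
python3 - <<'E'
from h import *
snap('scene','s7');snap('side','d7')
big('s7',190,95,380,330,3);big('d7',145,125,345,300,4)
E
```

```text
(no output)
```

View pics/s7_190_95_3.png

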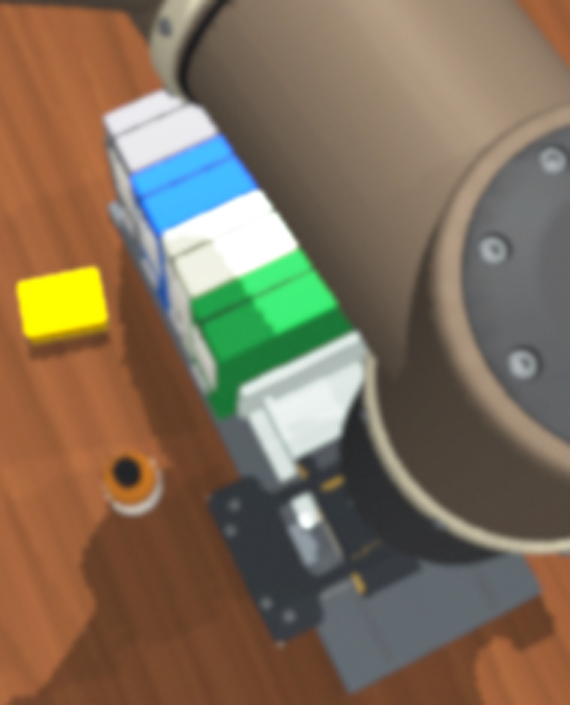

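View pics/d7_145_125_4.png

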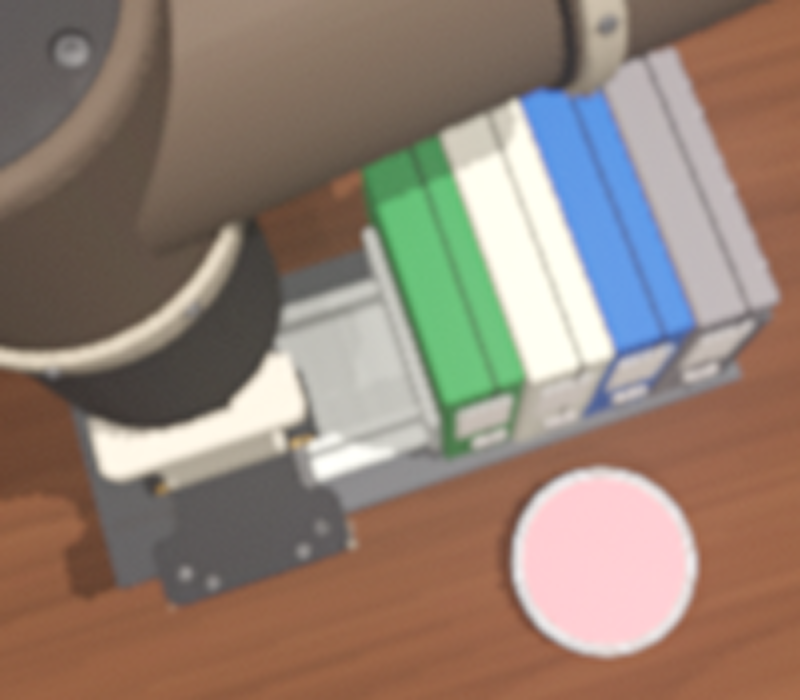

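Green is almost closed on white, with about 6 mm left. I'll go in small steps and watch the force.

Emit:
jog_arm([
  [0,1,0,0],
  [0,1,0,0],
  [0,1,0,0],
  [0,1,0,0],
  [0,0,0,0],
  [0,0,0,0],
  [0,0,0,0],
  [0,0,0,0],
  [0,0,0,0],
  [0,0,0,0],
])

```text
clock: 12.47
tool_pos: [0.6025, -0.104, 0.0354]
orientation: [179.9, -0.2, -88.0]
force: [1.5, -20.9, -4.4]
opening: 0.0201
```

Emit:
jog_arm([
  [0,0.5,0,0],
  [0,0.5,0,0],
  [0,0.5,0,0],
  [0,0.5,0,0],
  [0,0,0,0],
  [0,0,0,0],
  [0,0,0,0],
  [0,0,0,0],
  [0,0,0,0],
  [0,0,0,0],
])

```text
clock: 13.3
tool_pos: [0.6025, -0.1038, 0.0354]
orientation: [179.9, -0.3, -88.0]
force: [4.1, -30.5, -5.9]
opening: 0.0199
```

The force rose to 30 N with almost no motion, which is more than friction alone gives, so the row looks tight. I'll check the pictures.

```bash
python3 - <<'E'
from h import *
snap('scene','s8');snap('side','d8')
big('s8',215,115,315,245,5);big('d8',225,125,345,245,6)
E
```

```text
(no output)
```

View pics/s8_215_115_5.png

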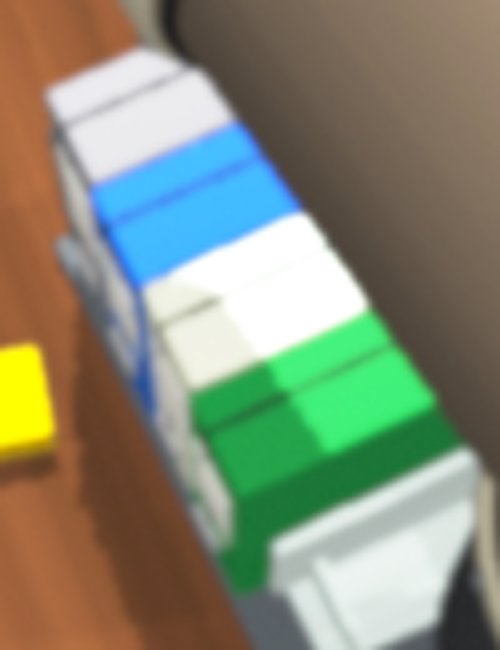

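View pics/d8_225_125_6.png

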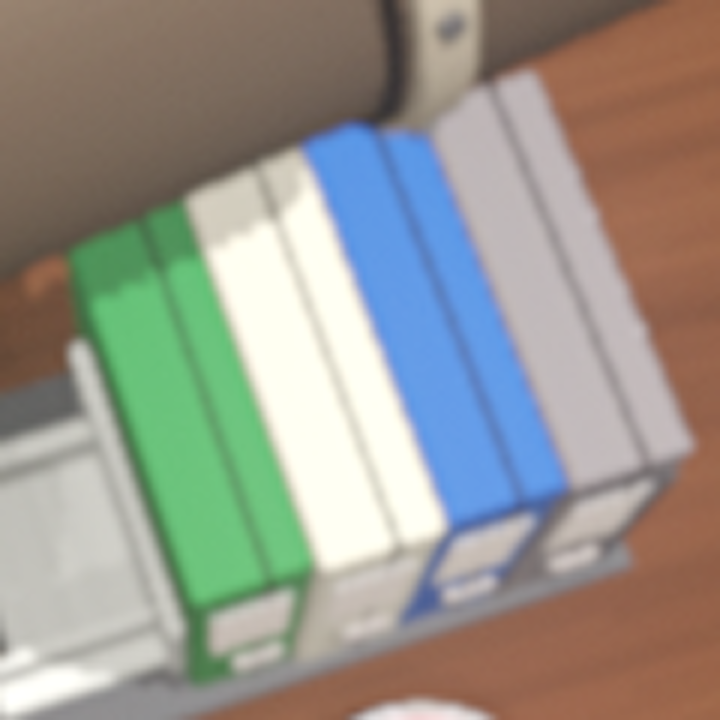

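```bash
python3 - <<'E'
from fit import *
p=np.load('p.npy')
def rk(P): 
    c,s=np.cos(p[2]),np.sin(p[2]);d=P[:2]-p[:2];return np.round(1000*np.array([c*d[0]+s*d[1],-s*d[0]+c*d[1]]),1)
def D(u,v,z):return rk(ray('d8',225+u/6,125+v/6,z))
def S(u,v,z):return rk(ray('s8',215+u/5,115+v/5,z))
print('side: green-y R',D(192,607,.168),'g/w',D(312,572,.168),'w/b',D(443,530,.168),'b/g',D(566,490,.168),'grey+y',D(693,450,.168))
print('scene L: green-y',S(240,496,.168),'g/w',S(192,392,.168),'w/b',S(140,285,.168),'b/g',S(92,183,.168),'grey+y',S(46,95,.168))
print('green bottom -y side',D(192,682,.008),'scene',S(240,592,.008))
print('face side',D(90,340,.083),D(187,637,.083),'scene',S(272,545,.083),S(470,450,.083))
E
```

```text
side: green-y R [57.  17.7] g/w [58.4 51.2] w/b [58.9 88.5] b/g [ 59.2 123.9] grey+y [ 59.9 160.8]
scene L: green-y [-60.9  18.2] g/w [-59.7  52.8] w/b [-59.1  90. ] b/g [-58.2 126.4] grey+y [-58.6 159.5]
green bottom -y side [53.8 18.9] scene [-59.4  19.6]
face side [-49.7  19.6] [50.6 18.3] scene [-49.4  16.5] [25.2 16.3]
```

The widths sum to 141-143 mm against 144 nominal, so there are no gaps. I'll back off straight along -y, lift, and look again.

Emit:
jog_arm([
  [0,-2,0,0],
  [0,-2,0,0],
  [0,-4,0,0],
  [0,-8,0,0],
  [1,-12,0,0],
  [0,-15,0,0],
  [1,-15,0,0],
  [0,-15,0,0],
  [1,-15,0,0],
  [0,-12,0,0],
])

```text
clock: 14.23
tool_pos: [0.6062, -0.2007, 0.0356]
orientation: [-180.0, 0.0, -88.0]
force: [-0.2, 0.5, 0.3]
opening: 0.0202
```

Emit:
jog_arm([
  [0,-10,15,0],
  [0,-15,20,0],
  [0,-20,20,0],
  [0,-20,20,0],
  [0,-20,20,0],
  [0,-20,20,0],
  [0,-20,20,0],
  [0,-20,20,0],
  [0,-15,10,0],
  [0,0,0,0],
])

```text
clock: 15.07
tool_pos: [0.6066, -0.363, 0.2037]
orientation: [-179.8, -0.1, -88.1]
force: [0.0, 0.4, 0.6]
opening: 0.0198
```

Emit:
jog_arm([
  [-20,-20,0,0],
  [-20,-20,0,0],
  [-20,-20,0,0],
  [-20,-20,0,0],
  [-20,-20,0,0],
  [-20,-20,0,0],
  [-20,-20,0,0],
  [-20,-20,0,0],
  [-10,-10,0,0],
  [0,0,0,0],
])

```text
clock: 15.9
tool_pos: [0.4334, -0.5309, 0.2]
orientation: [180.0, 0.0, -88.2]
force: [0.3, 0.0, 0.2]
opening: 0.02
```

```bash
python3 - <<'E'
from h import *
snap('scene','s9');snap('side','d9')
big('s9',190,95,380,330,3);big('d9',145,125,345,300,4)
E
```

```text
(no output)
```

View pics/s9_190_95_3.png

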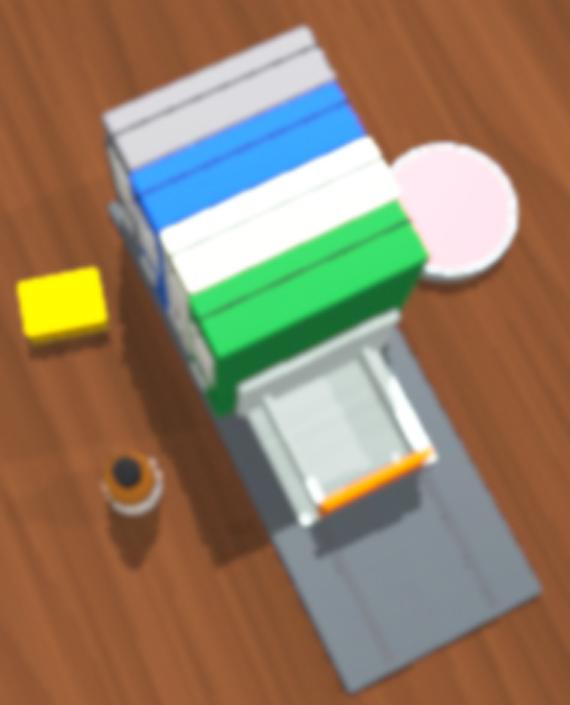

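View pics/d9_145_125_4.png

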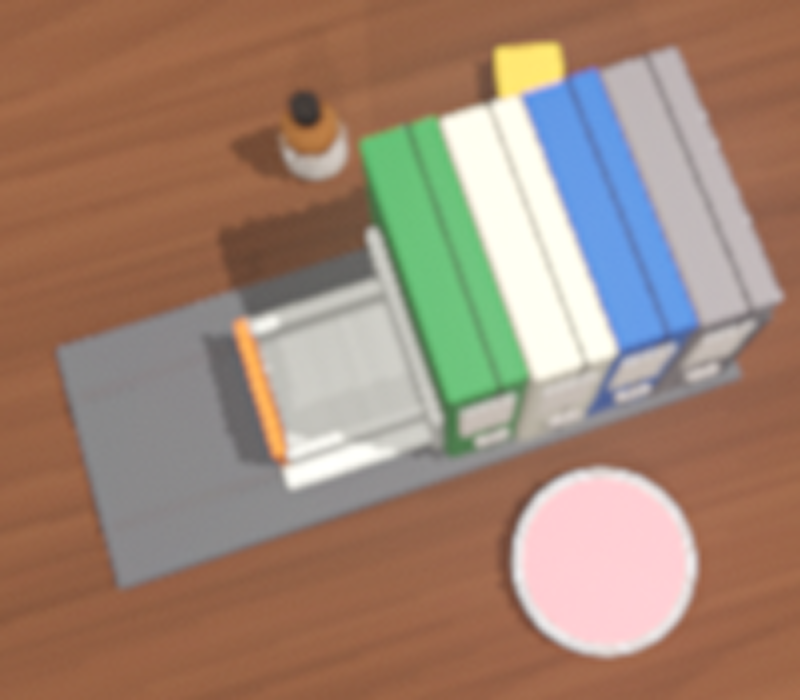

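```bash
python3 - <<'E'
from fit import *
p=np.load('p.npy')
def rk(P): 
    c,s=np.cos(p[2]),np.sin(p[2]);d=P[:2]-p[:2];return np.round(1000*np.array([c*d[0]+s*d[1],-s*d[0]+c*d[1]]),1)
def D(u,v,z):return rk(ray('d9',145+u/4,125+v/4,z))
def S(u,v,z):return rk(ray('s9',190+u/3,95+v/3,z))
print('tab start',S(378,620,.055),S(490,567,.055),D(102,363,.055),D(145,503,.055))
print('tab end',S(322,511,.055),S(433,455,.055),D(235,320,.055),D(276,460,.055))
print('green top',S(220,357,.168),S(427,260,.168),D(362,140,.168),D(445,405,.168))
print('green bottom',S(224,415,.008),D(448,455,.008))
print('face',S(240,388,.083),S(395,314,.083),D(375,228,.083),D(440,425,.083))
print('wall top',S(110,205,.128),'rack -y end',S(349,683,.008),S(540,588,.008),D(62,350,.008),D(120,580,.008))
a=cv2.imread('pics/d0.png').astype(int);b=cv2.imread('pics/d9.png').astype(int)
for n,(x0,y0,x1,y1) in dict(oil=(210,145,235,172),dish=(270,240,322,292),box=(268,134,288,150)).items(): print(n,abs(a-b)[y0:y1,x0:x1].mean())
big('s9',220,100,345,250,5); big('d9',225,125,345,245,6)
E
```

```text
tab start [ -35.5 -127.8] [  33.6 -130.4] [ -35.9 -128.3] [  36.  -126.2]
tab end [-35.6 -62.4] [ 35.6 -62.4] [-35.8 -61.1] [ 36.4 -61.8]
green top [-60.3  18.2] [54.3 17.2] [-61.9  19.6] [56.7 16.5]
green bottom [-56.6  18.3] [53.9 18.8]
face [-48.8  15.6] [48.9 15. ] [-49.8  17.1] [50.1 16.2]
wall top [-72.1 128.7] rack -y end [ -61.  -152.7] [  64.7 -155.7] [ -62.6 -154.3] [  60.4 -155.8]
oil 3.1466666666666665
dish 0.47337278106508873
box 1.5583333333333333
```

View pics/s9_220_100_5.png

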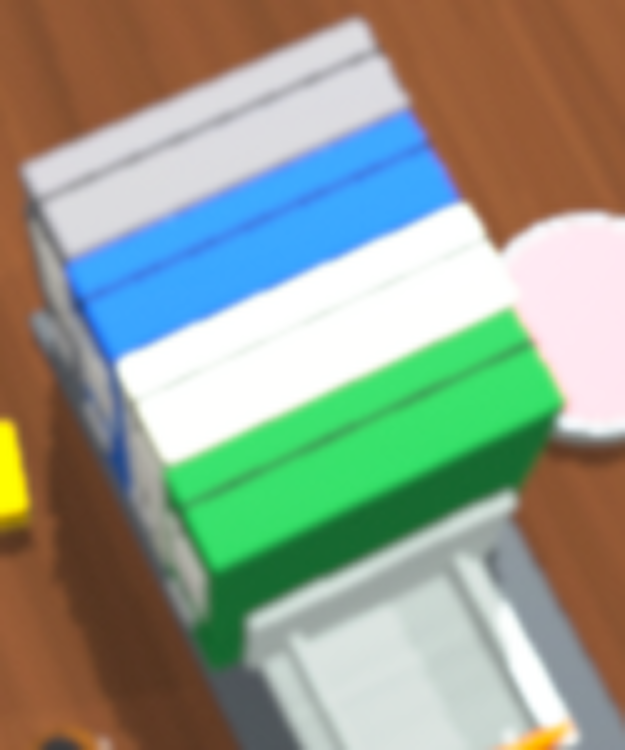

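Everything agrees: the tab travelled about 66 mm, which from a start of about -5 mm gives 0.061. The row is closed up and the other objects haven't moved. I'll hand it in.

```bash
python3 - <<'E'
from plant import *
print(close_job(), get_obs()['clock'])
E
```

```text
the job is handed in; nothing more can be done
the job is handed in; nothing more can be done
```

The job is done and handed in at about 16 s of the 51 s allowed.

**What I did:** I pushed the green case's top edge with the fingertips until, past about 12°, it dropped upright and stood by itself. The bookend's tab had not moved in the pictures taken then. I then backed off and pushed the orange tab along the rack until the row was tight. The force rose to about 30 N with almost no further motion, more than friction alone would give. Finally I backed off, lifted and moved well clear.

**Last checks:**
- **Cases:** the pictures show all four upright with no visible gaps. In the pictures taken at the end of the push, the four together measured 141–143 mm across, against a true 144 mm.
- **Bookend:** the tab travelled about 66 mm, which fits a final reading of about 0.061 m.
- **Other objects:** the oil bottle, dish and yellow box are at the same pixel positions as at the start.
- **Robot:** the gripper is clear of everything and the force on the tool reads about 0 N.

**Disagreements:**
- My fitted rack frame is 3–4 mm off along the rack's y direction. The fit gave the bookend's start as -8 mm, outside the stated -6 to 0 mm, and put the grey case's outer edge at about 160 mm instead of 165 mm.
- The bookend face measured about 2 mm short of the green case, which is within picture error.
- The end wall's inner face was hidden behind the grey case. That the row is tight against it rests on the force and the tab travel.

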